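# Clamp the sample jar in the holding fixture

### The job

Push the red-capped jar that stands on the fixture along its channel until it stands fully home against the blue back stop. Then push the clamp's red lever round, past its dead point, until it snaps into lock and the rubber pad holds the jar. Just push: do not lift or tip the jar, and leave the other things on the worktop where they are.

Things in the scene. Friction and masses are not known exactly. Their poses are not given: they have to be found in the camera images.
- fixture: Holding fixture screwed down, fixed. Dark grey plate 10 mm thick, x -107..+48, y -152..+52 mm. Origin at worktop level, under the jar's axis when home. z up; x along the channel, the way the jar is pushed (away from the robot, within 15 degrees); y to the left of that.
- stop_face (a point): Middle of the face of the blue back stop that the jar is pushed against: fixture (22, 0), z = 32 mm. The stop spans fixture y -30..+36, its top is at z = 54.
- jaw_face (a point): Middle of the face of the blue fixed jaw on the left of the jar's place: fixture (0, 22), z = 32 mm. The jaw spans fixture x -21..+23, top at z = 54. The clamp presses the jar against it from the right; the clamp's plunger bearing is at fixture x -13..+13, y -64..-50, top at z = 54.
- mouth (a point): Middle of the channel's mouth on the plate's top, fixture (-80, -3), z = 10 mm. White guide rails, tops at z = 26: flared from about 85 mm apart here to 50 mm apart at fixture x = -46, then straight to x = -20 with inner faces at y = +22 and y = -28.
- jar: Loose white plastic sample jar, red screw cap, cylinder 43 dia x 66 mm high, 0.05 to 0.1 kg. Origin: centre of underside, z up. It starts on the fixture's plate (z = 10 mm) in the channel's mouth, 62 to 76 mm short of home, up to 8 mm to either side. Home: its side touches the stop face, its axis above the fixture's origin (no more than 4 mm short).
- lever (a joint): Angle of the clamp's red lever about its vertical pivot, rad; grows counter-clockwise seen from above. 0 open (start, spring-held), 1.40 dead point, 1.536 locked at its stop. Open it points along fixture -x, 10 degrees to -y; locked, along -y, 8 degrees to +x. A spring resists (up to about 12 N at the grip) before the dead point and snaps it on after.
- lever_pivot (a point): Axis of the lever's pivot at the mid-height of its grip: fixture (0, -115), z = 53 mm. Fixed.
- lever_grip (a point): Point on the axis of the lever's red round grip, 75 mm from the pivot, z = 53 mm; moves with the lever. The grip is a level rod, 18 mm dia (z 44 to 62), from 36 to 112 mm from the pivot. It is pushed sideways, from the jar's side, at or beyond this point; only the plate (top z = 10) or worktop is below it.
- white_jar: Bystander, loose, not to be moved: white-lidded plastic sample jar, 49 dia x 52 high, standing on the worktop behind the fixture. Origin at the centre of its underside.
- vial: Bystander, loose, not to be moved: small clear glass vial with white cap, 27 dia x 64 high, standing on the worktop left of the fixture. Origin at the centre of its underside.
- tape_roll: Bystander, loose, not to be moved: roll of tan tape lying flat, 52 dia x 18 high, far left. Origin at the centre of its underside.
- scoop: Bystander, loose, not to be moved: blue plastic scoop, 38 x 94 x 22, lying far left. Origin at the centre of its underside.
- bottle: Bystander, loose, not to be moved: amber glass bottle with black cap, 42 dia x 84 high, on the right. Origin at the centre of its underside.
- small_beaker: Bystander, loose, not to be moved: small glass beaker, 48 x 52 x 51 high, on the right. Origin at the centre of its underside.
- marker: Bystander, loose, not to be moved: green felt marker, 12 x 122 x 14, lying on the right. Origin at the centre of its underside.
Not all that is in view belongs to the job. What is shaped like the jar but green, purple or turquoise is not meant.

How it is judged (in metres and radians):
On the way, in this order (a step that is already met when the one before it is completed fails the run):
1. the jar stands home against the back stop while the lever is still open (x of jar in the frame of fixture between -0.004 and 0.006 m and y of jar in the frame of fixture between -0.01 and 0.006 m and angle between jar's own z axis and vertical below 0.12 rad and z of jar in the frame of fixture below 0.014 m and value of joint lever below 0.5 rad), for 0.2 s.
2. the lever is locked past its dead point with the jar home (x of jar in the frame of fixture between -0.004 and 0.006 m and y of jar in the frame of fixture between -0.01 and 0.006 m and angle between jar's own z axis and vertical below 0.12 rad and z of jar in the frame of fixture below 0.014 m and value of joint lever above 1.47 rad and contact force between jar and fixture above 3 N and y of jar in the frame of fixture above -0.003 m), for 0.2 s.
At the end, for the whole second after the job is handed in: Lever beyond 1.47 rad (locked); jar upright on the plate (tilt under 0.12 rad), at rest, its axis no more than 4 mm short of home along the channel and against the fixed jaw (within 3 mm), held by the clamp (over 3 N between the jar and the fixture with its pad) (all of step 2 and linear speed of jar below 0.02 m/s); the robot touches nothing.
It fails at once if the jar is lifted more than 8 mm off the base plate (z of jar in the frame of fixture above 0.018 m).
It fails at once if the jar is tipped (angle between jar's own z axis and vertical above 0.4 rad).
It fails at once if a bystander is moved more than 15 mm (distance of any of white_jar, vial, tape_roll, scoop, bottle, small_beaker, marker from where it was at the start of the episode above 0.015 m).
It also fails if it takes over 51 s, if anything falls off the work surface, if the arm or the gripper's body presses on something with over 40 N, if the wrist force passes 120 N, or if a joint passes its speed limit or range.

### The arm

A 7-joint arm with a two-finger parallel gripper is mounted at the origin on a cart in front of the work surface, level with it; the furniture and walls round the work are solid. World frame = base frame: x ahead of the robot, y to its left, z up, the work surface at z = 0. Lengths are in mm, angles in rad, forces in N, time in s.
With the tool pointing down it reaches from about 425 to 875 mm from the base axis. Payload 4.7 kg.
Tool frame: the origin (TCP) lies between the finger pads; the fingertips stand 14 mm ahead of it and the grasp point (between the pads) lies 5 mm behind it (nose_length is the distance from the TCP to the fingertips, in mm); z points along the fingers, y is the line along which they close (so a half turn about z gives the same grasp; the last joint's range is limited). The gripper opens to 87 mm and grips with 3 to 60 N. Pads are 19 mm wide; open, the fingers measure 117 mm over their backs; the gripper's body (75 mm by 190 mm) begins 51 mm behind the grasp point.
Start: joints at [1.195, 0.321, -0.07, 1.45, 0.023, 1.371, -0.057], TCP at [246.985, -601.268, 236.587] pointing down, gripper open.
Joint ranges: [-2.86, 2.86], [-0.3, 2.09], [-1.38, 1.24], [0.06, 2.45], [-1.56, 4.7], [0.09, 2.05], [-2.69, 2.69]. Speed limits (rad/s): [2.57, 2.57, 3.14, 3.14, 3.14, 3.14, 3.14].

### API

Orientations are given as [roll, pitch, yaw] about the fixed x, y, z axes, in that order (R = Rz(yaw) Ry(pitch) Rx(roll)).
In Python, from cell import observe, snapshot, calibration, close_job, look_for, masks_of, place_of, nose_length gives the robot as it stands. The module is installed in compiled form; this text tells all that it offers.
- The arm moves only by the tool move_arm, never from a script. Its argument "plan" is a list that holds one entry, the list of rows, each a list of 7 numbers: the turn, a rotation vector about the tool's x, y, z in degrees, then the shift along the tool's x, y, z in mm, then the opening, from 0 (shut) to 1 (fully open). A call has 1 to 10 rows; each row is the pose to reach, as a shift and turn from the pose commanded when the call began, along the tool's axes at that moment; what a row does not reach only later rows make up. A row lasts 1/12 s, in which the tool goes at most 41.7 mm and 7.16 degrees, less where a joint would pass 70% of its speed; a pose out of reach is approached as far as the arm can. A call with a gripper value outside its range is refused whole. The fingers move at their own pace and stop on an object; "squeeze" is the grip in N (left out, the last holds). Time passes only in rows, so rows that repeat a pose let the fingers close. It gives the time, the measured TCP pose, the force, the opening and the grip force at its end, in the units of the state.
- observe(): the state, without advancing time (a new reading comes with each control period).
- snapshot(name): name is "scene" or "top" or "wrist"; returns the picture (400x640x3 uint8, red, green, blue); there is no depth.
- calibration(name): a dict with "vfov" (degrees; the focal length in pixels is half the picture's height over the tangent of half this angle, whatever the lens; pixels are square), "cx", "cy" (the principal point, pixels), "distortion" ([k1, k2, p1, p2, k3] as OpenCV has them; the pictures are not rectified), "R" (3x3) and "t" (3): a world point X has camera coordinates R X + t. Camera axes: x right, y down, z forward; pixel columns grow to the right and rows downward; lengths in mm; the calibration is good to about 2 mm. A picture is of the moment at which its call begins: read the wrist's pose just before it. calibration takes no time and is no camera call; for the wrist camera it gives the pose at the moment of the call.
- close_job(): hands the job in; it is judged then, once.
Trained networks look in the newest picture that a camera, given by its name, has taken for a name from the list of things; names that differ only in an ending like _2 or _b are one class to them, and where a whole thing is asked for, a point or a joint stands for the part that bears it (a point fixed in the world has none). Each returns a list of dicts, best first, with "score" (0 to 1); they miss things now and then, are a little off and sometimes report something else, mostly with a low value. They report only what shows in the picture. A call takes as long as a camera call. They do not tell look-alikes from the thing itself.
- look_for(camera, query): "centre" ([column, row] in pixels, amid what is visible of it).
- masks_of(camera, query): "pixels" (400x640 bool, what is visible of it) and "centre" ([column, row] in pixels, amid what is visible of it).
- place_of(camera, query): "centre" ([column, row] in pixels: a listed point, or the origin of a listed thing).
The state is a dict: "clock": time; "joint_positions": joint angles; "qd": joint speeds; "joint_efforts": joint torques, N m; "tcp_pos": TCP position; "tool_rot": TCP orientation; "force": force on the tool from outside, world axes, zero at the start; "wrist_torque": the same for the moment, N m; "grip_width": finger opening in mm; "gripper_force": force on a finger pad.
Only numpy, scipy, OpenCV 4.12 (cv2) and the standard library are available. Lean on these libraries where they do the work, as an engineer would, in place of code of your own. Each camera call takes 0.05 s, during which the arm holds its last target. There are 200 camera calls.

## Working session

There is one attempt and no reset: what is moved stays moved. The work goes in short steps, Python scripts to look and compute and a tool call to move; the robot and the scene stay as the last step left them, time stands still between calls to the robot, and variables do not carry over. Pictures are saved under pics/ and viewed, at most 10 in all, crops included, and the job is handed in when it is done.

Besides the shell and the picture viewer there is one more tool, called after "Emit:" as name([rows], argument=value, ...), one row to a line, values as JSON. move_arm: Moves the arm, as the interface text tells. Its arguments: {"type":"object","properties":{"plan":{"type":"array"},"squeeze":{"type":"number"}},"required":["plan"]}

```bash
mkdir -p pics; cat > h.py <<'E'
import numpy as np, cv2
from cell import *
def cam(n):
    c=calibration(n); f=200/np.tan(np.radians(c["vfov"])/2)
    K=np.array([[f,0,c["cx"]],[0,f,c["cy"]],[0,0,1]]); return K,np.array(c["distortion"],float),np.array(c["R"]),np.array(c["t"])
def ray(n,px,z):
    K,d,R,t=cam(n); u=cv2.undistortPoints(np.array([[px]],float),K,d)[0,0]
    C=-R.T@t; v=R.T@np.array([u[0],u[1],1]); return C+v*(z-C[2])/v[2]
def proj(n,X):
    K,d,R,t=cam(n); return cv2.projectPoints(np.array(X,float).reshape(-1,1,3),cv2.Rodrigues(R)[0],t,K,d)[0][:,0]
def save(n,name):
    im=snapshot(n); cv2.imwrite(f"pics/{name}.png",im[:,:,::-1]); return im
E
python3 - <<'E'
from h import *
np.set_printoptions(precision=1,suppress=True)
Z=dict(stop_face=32,jaw_face=32,mouth=10,lever_pivot=53,lever_grip=53,jar=10,fixture=0,bottle=0,white_jar=0,vial=0,small_beaker=0,marker=0)
for n in("scene","top"):
    save(n,n+"0")
    for q,z in Z.items():
        for r in place_of(n,q)[:2]: print(n,q,round(r["score"],2),np.array(r["centre"]),ray(n,r["centre"],z))
o=observe();print(o["clock"],o["tcp_pos"],o["tool_rot"],o["grip_width"],o["force"])
E
```

```text
scene stop_face 0.56 [264.6 204. ] [591.   93.5  32. ]
scene jaw_face 0.93 [259.5 207.7] [587.  112.4  32. ]
scene jaw_face 0.68 [234.6 216.5] [597.8 186.   32. ]
scene mouth 0.78 [276.1 234. ] [494.9 113.2  10. ]
scene lever_pivot 0.95 [306.3 196. ] [533.6 -12.7  53. ]
scene lever_pivot 0.6 [255.3 195.7] [616.3 107.4  53. ]
scene lever_grip 0.75 [319.4 211.6] [464.8 -11.3  53. ]
scene jar 0.91 [243.4 259.9] [469.7 228.   10. ]
scene jar 0.9 [219.  242.3] [558.  257.3  10. ]
scene fixture 0.77 [269.1 216.8] [566.7  95.8   0. ]
scene bottle 0.76 [385.1 175.5] [ 507.1 -290.7    0. ]
scene bottle 0.38 [308.1 190.8] [588.7 -53.3   0. ]
scene white_jar 0.72 [258.9 193.5] [663.3  76.5   0. ]
scene white_jar 0.57 [241.2 219.4] [603.4 167.4   0. ]
scene vial 0.72 [235.9 218.7] [614.4 178.9   0. ]
scene small_beaker 0.74 [393.2 149.1] [ 587.5 -393.8    0. ]
scene small_beaker 0.17 [318.9 213.7] [495.4 -30.2   0. ]
scene marker 0.68 [434.3 171.9] [ 430.9 -432.6    0. ]
scene marker 0.61 [236.9 219.5] [610.1 177.9   0. ]
top stop_face 0.63 [280.  180.2] [586.4  99.5  32. ]
top stop_face 0.21 [272.3 182.7] [578.8 122.3  32. ]
top jaw_face 0.67 [273.4 183.4] [576.6 119.   32. ]
top jaw_face 0.42 [189.3 224.3] [454.4 363.3  32. ]
top mouth 0.98 [276.7 216.2] [481.5 109.6  10. ]
top lever_pivot 0.77 [316.7 195.7] [535.4  -9.8  53. ]
top lever_grip 0.55 [317.6 217.8] [470.6 -12.5  53. ]
top lever_grip 0.27 [445.2 179.6] [ 583.1 -386.2   53. ]
top jar 0.72 [317.5 194. ] [548.7 -11.9  10. ]
top jar 0.71 [231.4 217.4] [477.9 244.7  10. ]
top fixture 0.55 [280.2 188.2] [568.7 101.3   0. ]
top fixture 0.2 [413.3 207.7] [ 508.4 -300.3    0. ]
top bottle 0.79 [410.  205.7] [ 514.6 -290.5    0. ]
top white_jar 0.78 [284.7 157.8] [664.  89.   0.]
top vial 0.68 [254.9 174.9] [610.2 179.3   0. ]
top marker 0.7 [461.3 233.1] [ 431.6 -440.8    0. ]
1.3 [ 247.  -601.3  236.6] [3.1 0.  0.4] 87.12985432401665 [ 0.3 -0.2 -0.1]
```

```bash
python3 - <<'E'
import cv2
a=cv2.imread("pics/scene0.png")[130:290,180:460]; b=cv2.imread("pics/top0.png")[110:270,180:460]
cv2.imwrite("pics/c0.png",cv2.resize(cv2.vconcat([a,b]),None,fx=1.87,fy=1.87,interpolation=3))
E
```

```text
(no output)
```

View pics/c0.png

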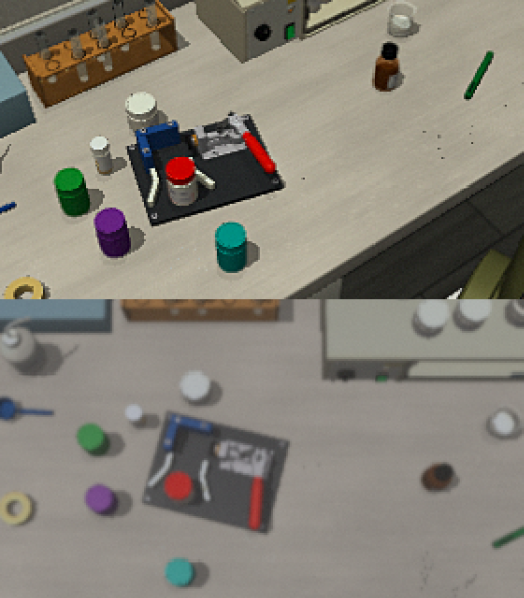

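The picture shows the fixture yawed by about -13°. The red-capped jar is in the channel mouth and the lever is open. The green, purple and turquoise jars stand outside the fixture. I'll move in for a wrist view.

```bash
cat >> h.py <<'E'
from scipy.spatial.transform import Rotation as Ro
def row(pos,yaw,o=None):
    o=o or observe(); R=Ro.from_euler("xyz",o["tool_rot"]); T=Ro.from_euler("xyz",[np.pi,0,np.radians(yaw)])
    return np.round((R.inv()*T).as_rotvec(degrees=True),1).tolist()+np.round(R.inv().apply(np.array(pos)-o["tcp_pos"]),1).tolist()
E
python3 - <<'E'
from h import *
K,d,R,t=cam("wrist"); o=observe(); C=-R.T@t
Rt=Ro.from_euler("xyz",o["tool_rot"])
print("cam in tool",Rt.inv().apply(C-o["tcp_pos"]),"axis",Rt.inv().apply(R[2]),K[0,0])
print(row([470,60,330],77))
print(nose_length if not callable(nose_length) else nose_length())
E
```

```text
cam in tool [ 6.71212455e+01 -6.21986230e-02 -1.49375158e+02] axis [-2.44119023e-01 -1.92036386e-04  9.69745258e-01] 327.81871811351033
[0.0, 0.0, -54.7, 457.6, -526.9, -93.5]
14.0
```

Emit:
move_arm([
  [[0,0,-7,46,-53,0,0],[0,0,-14,92,-106,0,0],[0,0,-21,138,-158,0,0],[0,0,-28,184,-211,0,0],[0,0,-35,230,-264,0,0],[0,0,-41,275,-317,0,0],[0,0,-47,320,-369,0,0],[0,0,-54.7,366,-422,0,0],[0,0,-54.7,412,-474,0,0],[0,0,-54.7,457,-527,0,0]],
])

```text
clock: 2.13
tcp_pos: [380.4, -204.5, 236.8]
tool_rot: [3.141, 0.001, 1.345]
force: [0.5, 0.4, 0.2]
grip_width: 28.1
gripper_force: 0.0
```

```bash
python3 - <<'E'
from h import *
print(row([490,70,235],77),observe()["tcp_pos"],observe()["clock"])
E
```

```text
[0.0, 0.1, 0.1, 292.1, 45.3, 1.6] [ 380.4312445  -204.5119569   236.84483678] 2.1333
```

Emit:
move_arm([
  [[0,0,0,292,45,0,0],[0,0,0,292,45,0,0],[0,0,0,292,45,0,0],[0,0,0,292,45,0,0],[0,0,0,292,45,0,0],[0,0,0,292,45,0,0],[0,0,0,292,45,0,0],[0,0,0,292,45,0,0],[0,0,0,292,45,0,0]],
])

```text
clock: 2.88
tcp_pos: [489.8, 71.3, 236.8]
tool_rot: [-3.142, -0.001, 1.351]
force: [-0.4, -0.9, 0.1]
grip_width: 0.6
gripper_force: 0.0
```

```bash
python3 - <<'E'
from h import *
np.set_printoptions(precision=1,suppress=True)
Z=dict(stop_face=32,jaw_face=32,mouth=10,lever_pivot=53,lever_grip=53,jar=10,fixture=0)
n="wrist";save(n,"w0")
for q,z in Z.items():
    for r in place_of(n,q)[:2]: print(n,q,round(r["score"],2),np.array(r["centre"]),ray(n,r["centre"],z))
o=observe();print(o["clock"],o["tcp_pos"],o["tool_rot"],o["grip_width"],o["joint_positions"])
E
```

```text
wrist stop_face 0.76 [406.2 143.2] [588.1  83.2  32. ]
wrist jaw_face 0.57 [390.2 121.9] [575.4 107.9  32. ]
wrist mouth 0.7 [309.6 138.7] [487.7 108.5  10. ]
wrist mouth 0.37 [316.7 142.6] [494.5 102.5  10. ]
wrist jar 0.78 [211.9 170.3] [369. 100.  10.]
wrist jar 0.62 [276.6  33.3] [479.9 224.   10. ]
wrist fixture 0.92 [382.9 137.6] [570.7  90.8   0. ]
3.2833 [489.4  66.7 236.6] [3.1 0.  1.3] 0.4547865807946191 [ 0.6  0.  -0.8  1.8  0.   1.3 -0.4]
```

View pics/w0.png

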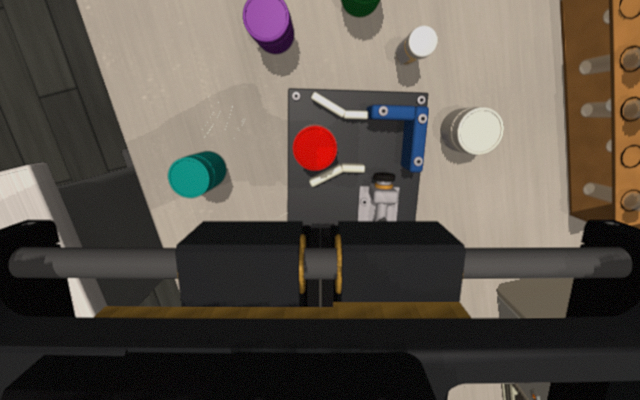

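The wrist view shows the jar cap at about (315,148), plate corners near (288,89) and (428,93), the blue jaw and stop near (400,130), and the lever hidden behind the gripper. I'll measure on a fresh, settled picture.

```bash
python3 - <<'E'
from h import *
np.set_printoptions(precision=1,suppress=True)
n="wrist";im=save(n,"w1").astype(int)
r,g,b=im[...,0],im[...,1],im[...,2]
m=((r>130)&(g<60)&(b<60)).astype(np.uint8); m[215:]=0
k,l,s,c=cv2.connectedComponentsWithStats(m)
i=1+np.argmax(s[1:,4]);print("cap px",c[i],s[i],ray(n,c[i],76))
d=((im.max(2)<85)).astype(np.uint8); d[222:]=0
k,l,s,c=cv2.connectedComponentsWithStats(d)
for i in range(1,k):
    if s[i,4]>800: print(s[i],c[i])
# line fits of plate edges
L=[];
g_=im.sum(2)/3
def edge(pts):
    vx,vy,x,y=cv2.fitLine(np.array(pts,np.float32),cv2.DIST_HUBER,0,.01,.01).ravel();return (x,y),np.degrees(np.arctan2(vy,vx))
top=[(x,75+np.argmin(np.diff(g_[75:105,x]))+.5) for x in range(300,420)]
left=[(275+np.argmin(np.diff(g_[y,275:305]))+.5,y) for y in range(100,205)]
right=[(412+np.argmax(np.diff(g_[y,412:445]))+.5,y) for y in range(110,190)]
for e,nm in((top,"top"),(left,"left"),(right,"right")):
    w=np.array([ray(n,p,10)[:2] for p in e]); v=edge(w); print(nm,np.median(e,0),v)
print(observe()["tcp_pos"])
blue=((b>90)&(r<70)&(b>g+25)); ys,xs=np.nonzero(blue[:215]); print("blue",xs.min(),xs.max(),ys.min(),ys.max())
E
```

```text
cap px [313.  141.9] [ 291  120   45   45 1589] [493.4 110.1  76. ]
[    0     0   154   222 22407] [ 62.8 115. ]
[ 560    0   63  222 2017] [593.6 141.5]
[  286    84   141   138 11528] [354.9 156.2]
top [359.5  84.5] ((np.float32(558.6203), np.float32(153.97438)), np.float32(-14.159055))
left [286.5 152. ] ((np.float32(455.78384), np.float32(89.83474)), np.float32(75.47422))
right [423.  149.5] ((np.float32(611.4286), np.float32(70.90037)), np.float32(73.71201))
[489.5  67.  236.6]
blue 371 426 99 165
```

```bash
cat >> h.py <<'E'
YAW=-14.3; O=np.array([568.5,97.8])
def fx(x,y,z): 
    a=np.radians(YAW); return [O[0]+x*np.cos(a)-y*np.sin(a),O[1]+x*np.sin(a)+y*np.cos(a),z]
def infx(p):
    a=np.radians(YAW); d=np.array(p[:2])-O; return d[0]*np.cos(a)+d[1]*np.sin(a),-d[0]*np.sin(a)+d[1]*np.cos(a)
E
python3 - <<'E'
from h import *
print(row(fx(-128,-5,150),75.7));print(row(fx(-128,-5,46),75.7))
E
```

```text
[0.0, 0.0, 1.2, 45.7, -58.1, 86.6]
[0.0, 0.0, 1.2, 45.7, -58.1, 190.6]
```

Emit:
move_arm([
  [[0,0,1.2,23,-30,20,0],[0,0,1.2,45.7,-58,40,0],[0,0,1.2,45.7,-58,70,0],[0,0,1.2,45.7,-58,105,0],[0,0,1.2,45.7,-58,135,0],[0,0,1.2,45.7,-58,160,0],[0,0,1.2,45.7,-58,180,0],[0,0,1.2,45.7,-58,190.6,0],[0,0,1.2,45.7,-58,190.6,0],[0,0,1.2,45.7,-58,190.6,0]],
])

```text
clock: 4.17
tcp_pos: [443.4, 125.6, 46.2]
tool_rot: [-3.141, -0.0, 1.323]
force: [-0.2, 0.5, 0.5]
grip_width: 0.5
gripper_force: 0.0
```

```bash
python3 - <<'E'
from h import *
o=observe();print(o["tcp_pos"],infx(o["tcp_pos"]),o["force"],o["grip_width"])
save("scene","s1")
o=observe();print(o["tcp_pos"],infx(o["tcp_pos"]),row(fx(-40,-4,46),75.7))
a=cv2.imread("pics/s1.png")[130:310,180:400]
cv2.imwrite("pics/c1.png",cv2.resize(a,None,fx=3,fy=3,interpolation=3))
E
```

```text
[443.43360872 125.58007577  46.21395252] (np.float64(-128.05295191439768), np.float64(-3.9719447272032475)) [-0.17235337  0.51115692  0.54352767] 0.49144836718327395
[444.17462573 125.71553634  46.93258811] (np.float64(-127.36835339609333), np.float64(-3.657650841224182)) [0.1, -0.0, 0.1, -0.5, 87.4, 1.1]
```

View pics/c1.png

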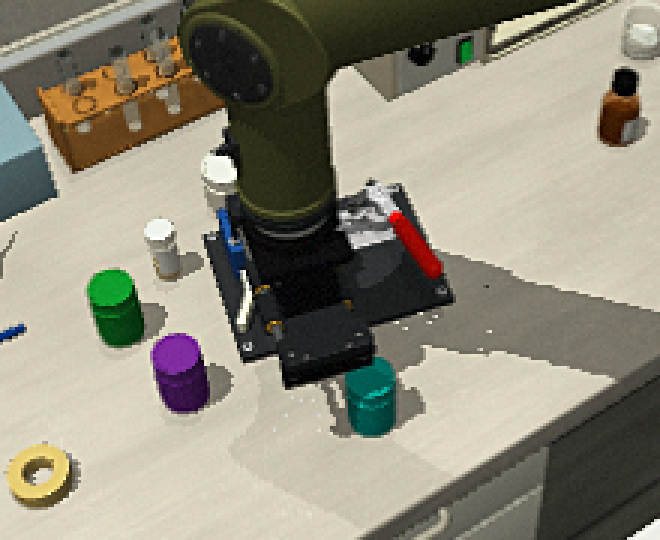

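The gripper stands behind the hidden jar in the channel mouth, clear of the purple and turquoise jars. Starting the push.

Emit:
move_arm([
  [[0,0,0,-1,6,0.5,0],[0,0,0,-1,12,0.5,0],[0,0,0,-1,17,0.5,0],[0,0,0,-1,22,0.5,0],[0,0,0,-1,27,0.5,0],[0,0,0,-1,32,0.5,0],[0,0,0,-1,37,0.5,0],[0,0,0,-1,42,0.5,0],[0,0,0,-1,47,0.5,0],[0,0,0,-1,52,0.5,0]],
])

```text
clock: 5.05
tcp_pos: [493.7, 112.0, 45.4]
tool_rot: [-3.141, 0.0, 1.324]
force: [-3.3, 0.6, 5.5]
grip_width: 0.4
gripper_force: 2.2
```

Emit:
move_arm([
  [[0,0,0,0,4,0,0],[0,0,0,0,8,0,0],[0,0,0,0,12,0,0],[0,0,0,0,16,0,0],[0,0,0,0,19,0,0],[0,0,0,0,22,0,0],[0,0,0,0,25,0,0],[0,0,0,0,25,0,0],[0,0,0,0,25,0,0]],
])

```text
clock: 5.8
tcp_pos: [518.3, 105.4, 45.3]
tool_rot: [3.141, -0.0, 1.323]
force: [-0.8, 0.1, 0.5]
grip_width: 0.5
gripper_force: 0.4
```

```bash
cat > st.py <<'E'
from h import *
np.set_printoptions(precision=1,suppress=True)
o=observe();a=np.radians(YAW);f=o["force"]
print(o["clock"],o["tcp_pos"],np.round(infx(o["tcp_pos"]),1),"F fix",f[0]*np.cos(a)+f[1]*np.sin(a),-f[0]*np.sin(a)+f[1]*np.cos(a),f[2])
E
python3 st.py; python3 - <<'E'
from h import *
save("wrist","w2"); save("top","t2")
a=cv2.imread("pics/w2.png"); b=cv2.resize(cv2.imread("pics/t2.png")[150:250,220:380],None,fx=4,fy=4,interpolation=3)[:200*2]
cv2.imwrite("pics/c2.png",cv2.resize(cv2.vconcat([a[:250],b]),None,fx=.9,fy=.9))
E
```

```text
5.8 [518.3 105.4  45.3] [-50.6  -5.1] F fix -0.8039810137270996 -0.053028617225520686 0.5099348698683659
```

View pics/c2.png

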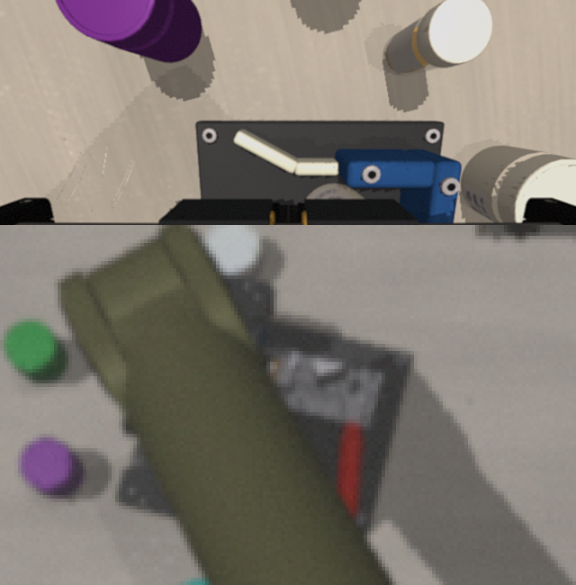

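The jar's white side is ahead of the fingers at about (335,190), entering the straight part of the channel. The lever is still open. Continuing slowly.

Emit:
move_arm([
  [[0,0,0,0,3,0,0],[0,0,0,0,5,0,0],[0,0,0,0,7,0,0],[0,0,0,0,9,0,0],[0,0,0,0,10,0,0],[0,0,0,0,11,0,0],[0,0,0,0,11,0,0]],
])

```text
clock: 6.48
tcp_pos: [528.6, 103.0, 45.4]
tool_rot: [3.141, -0.0, 1.323]
force: [-1.2, 0.6, -0.0]
grip_width: 0.3
gripper_force: 0.2
```

```bash
python3 st.py
```

```text
6.4833 [528.6 103.   45.4] [-40.   -4.9] F fix -1.2839881409012672 0.2971498252218291 -0.023830613712301954
```

Emit:
move_arm([
  [[0,0,0,0,1,0,0],[0,0,0,0,2,0,0],[0,0,0,0,3,0,0],[0,0,0,0,3,0,0]],
])

```text
clock: 6.82
tcp_pos: [531.5, 102.2, 45.4]
tool_rot: [3.141, 0.0, 1.323]
force: [-0.8, -0.3, -0.1]
grip_width: 0.7
gripper_force: 0.2
```

```bash
python3 st.py
```

```text
6.8167 [531.5 102.2  45.4] [-36.9  -4.9] F fix -0.7318868940118886 -0.48746766846382644 -0.06962957625739591
```

Emit:
move_arm([
  [[0,0,0,0,1,0,0],[0,0,0,0,2,0,0],[0,0,0,0,3,0,0],[0,0,0,0,3,0,0]],
])

```text
clock: 7.15
tcp_pos: [534.4, 101.4, 45.4]
tool_rot: [3.141, -0.0, 1.323]
force: [-0.4, -0.2, 0.6]
grip_width: 0.7
gripper_force: 0.2
```

```bash
python3 st.py
```

```text
7.15 [534.4 101.4  45.4] [-33.9  -4.9] F fix -0.3380005495312974 -0.26656405577251796 0.5716107365648185
```

Emit:
move_arm([
  [[0,0,0,0,1,0,0],[0,0,0,0,2,0,0],[0,0,0,0,2,0,0]],
])

```text
clock: 7.4
tcp_pos: [535.2, 101.4, 45.3]
tool_rot: [-3.14, 0.001, 1.324]
force: [-4.6, 0.4, 2.0]
grip_width: 0.6
gripper_force: 2.2
```

```bash
python3 st.py; python3 - <<'E'
from h import *
save("wrist","w3"); save("scene","s3")
a=cv2.imread("pics/w3.png")[:240]; b=cv2.resize(cv2.imread("pics/s3.png")[170:260,220:380],None,fx=4,fy=4,interpolation=3)
cv2.imwrite("pics/c3.png",cv2.vconcat([a,b]))
E
```

```text
7.4 [535.2 101.4  45.3] [-33.2  -4.7] F fix -4.519352257729355 -0.7430486934670426 1.9885351787357255
```

View pics/c3.png

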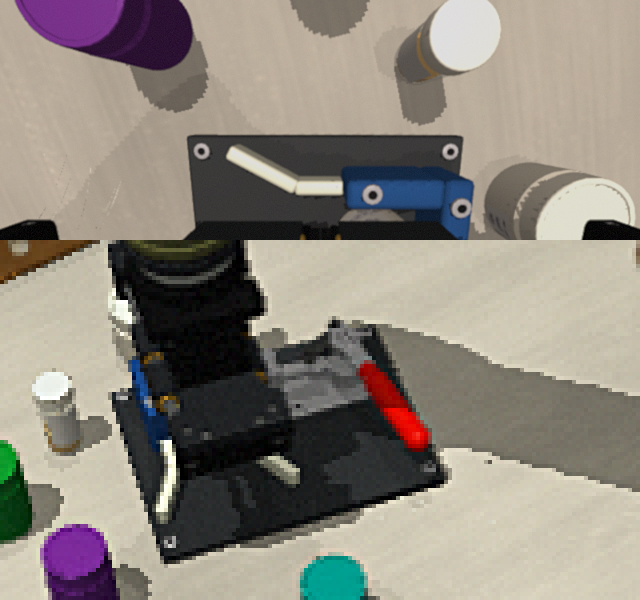

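The force is now 4.5 N and the jar (370,215) sits by the jaw and stop, so it has reached the stop. I'll press a little more, hold, then back off.

Emit:
move_arm([
  [[0,0,0,0,1,0,0],[0,0,0,0,1,0,0],[0,0,0,0,1,0,0],[0,0,0,0,1,0,0],[0,0,0,0,1,0,0]],
])

```text
clock: 7.92
tcp_pos: [535.4, 101.6, 45.2]
tool_rot: [-3.139, 0.001, 1.324]
force: [-6.8, 2.8, 4.1]
grip_width: 0.4
gripper_force: 3.9
```

```bash
python3 st.py
```

```text
7.9167 [535.4 101.6  45.2] [-33.   -4.5] F fix -7.26980954806523 1.0866358112195793 4.1113654159051904
```

Emit:
move_arm([
  [[0,0,0,0,-5,0,0],[0,0,0,0,-20,0,0],[0,0,0,0,-40,0,0],[0,0,0,0,-50,-30,0],[0,0,0,0,-50,-70,0],[0,0,0,0,-50,-110,0],[0,0,0,0,-50,-130,0],[0,0,0,0,-50,-130,0],[0,0,0,0,-50,-130,0],[0,0,0,0,-50,-130,0]],
])

```text
clock: 8.75
tcp_pos: [488.5, 112.4, 174.7]
tool_rot: [3.141, 0.001, 1.323]
force: [0.7, 0.0, -0.6]
grip_width: 0.6
gripper_force: 0.0
```

```bash
python3 - <<'E'
from h import *
n="wrist";im=save(n,"w4").astype(int);r,g,b=im[...,0],im[...,1],im[...,2]
m=((r>120)&(g<60)&(b<60)).astype(np.uint8)
k,l,s,c=cv2.connectedComponentsWithStats(m)
for i in range(1,k):
    if s[i,4]>200: print(s[i],c[i],infx(ray(n,c[i],76)))
for q,z in(("stop_face",32),("jaw_face",32),("jar",10),("fixture",0)):
    for R in place_of(n,q)[:1]: print(q,R["score"],R["centre"],infx(ray(n,R["centre"],z)))
# start: finger on jar side of grip, tool -x... face
import st
E
```

```text
[ 390  179   53   42 1862] [416.23576799 201.37486574] (np.float64(-5.9414242518322835), np.float64(-3.8157533704984763))
stop_face 0.73 [433.1, 192.2] (np.float64(21.786506033184672), np.float64(-6.501406640902574))
jaw_face 0.56 [408.7, 164.1] (np.float64(-2.396146616795886), np.float64(19.41111993511471))
jar 0.95 [394.4, 188.0] (np.float64(-8.828116902432527), np.float64(-7.163210398673601))
fixture 0.62 [405.2, 177.2] (np.float64(3.8821499085049127), np.float64(1.8658659175804))
9.0 [488.  113.  174.3] [-81.8  -5.2] F fix 0.4530433195301525 -0.12387309431997579 -0.2818498197999433
```

View pics/w4.png

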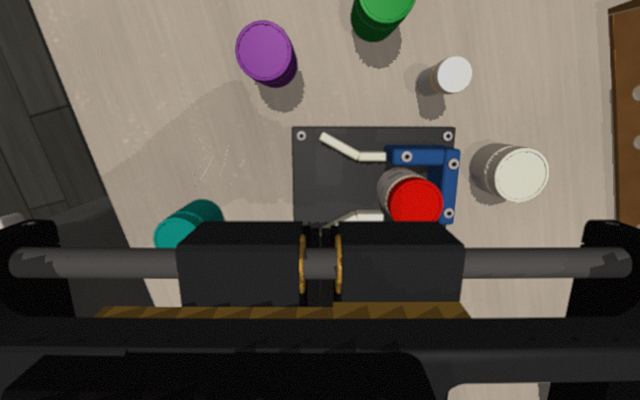

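Here the jar cap is at (416,201), against the stop or nearly so. I'll check numerically by projecting cap outlines at assumed positions.

```bash
python3 - <<'E'
from h import *
n="wrist";im=cv2.imread("pics/w4.png")[:,:,::-1].astype(int)
hsv=cv2.cvtColor(im.astype(np.uint8),cv2.COLOR_RGB2HSV)
m=((hsv[...,1]>150)&((hsv[...,0]<10)|(hsv[...,0]>170))&(hsv[...,2]>50)); m[222:]=0
for y in(185,195,205,215):
    x=np.nonzero(m[y,350:470])[0]+350; print(y,x.min(),x.max())
# blue stop inner edge
bl=(hsv[...,0]>100)&(hsv[...,0]<130)&(hsv[...,1]>100)
for y in(170,174,178): x=np.nonzero(bl[y,425:480])[0]+425; print("blue",y,x.min(),x.max())
th=np.linspace(0,2*np.pi,720)
for x0 in(-8,-4,0):
    for z in(76,):
        P=proj(n,[fx(x0+21.3*np.cos(t),-4+21.3*np.sin(t),z) for t in th])
        print(x0,z,[(y,round(P[abs(P[:,1]-y)<1][:,0].min()),round(P[abs(P[:,1]-y)<1][:,0].max())) for y in(185,195,205,215)],P[:,1].min())
print(proj(n,[fx(22,y,54) for y in(20,10,5)]),proj(n,[fx(38,y,54) for y in(20,10)]))
print(np.nonzero(m[:,415])[0][:1])
E
```

```text
185 395 435
195 389 441
205 388 442
215 391 439
blue 170 428 457
blue 174 427 457
blue 178 428 456
-8 76 [(185, 393, 437), (195, 388, 441), (205, 387, 441), (215, 389, 437)] 175.4208537668606
-4 76 [(185, 398, 442), (195, 393, 446), (205, 392, 446), (215, 394, 442)] 175.43569927148837
0 76 [(185, 404, 447), (195, 398, 451), (205, 397, 451), (215, 399, 447)] 175.45079292009385
[[444.54071441 167.62734849]
 [443.43387615 179.46314602]
 [442.88505261 185.30408368]] [[463.66363428 167.69590505]
 [462.39225806 179.51992252]]
[177]
```

```bash
python3 - <<'E'
import cv2
a=cv2.imread("pics/w4.png")[115:230,285:475]
cv2.imwrite("pics/c4.png",cv2.resize(a,None,fx=4.2,fy=4.2,interpolation=cv2.INTER_CUBIC))
from h import *
for nm,p in dict(pl=(-107,52,10),pr=(48,52,10),stop_in=(22,15,54),stop_bot=(22,15,10),jawA=(-21,22,54),jawB=(23,36,54)).items(): print(nm,proj("wrist",[fx(*p)]))
E
```

```text
pl [[292.89954885 126.15234657]]
pr [[458.06759414 126.69076107]]
stop_in [[443.98576615 173.57104019]]
stop_bot [[427.39122974 165.72977599]]
jawA [[393.0463743 165.0691499]]
jawB [[447.55052831 148.261375  ]]
```

View pics/c4.png

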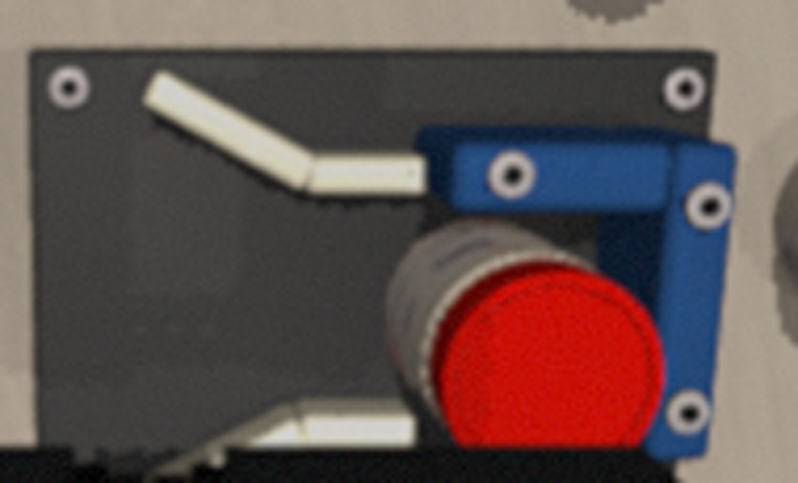

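```bash
python3 - <<'E'
from h import *
th=np.linspace(0,2*np.pi,180)
for x0 in(-8,-6,-4,-2,0):
    c=lambda z,r:proj("wrist",[fx(x0+r*np.cos(t),-4+r*np.sin(t),z) for t in th])
    b=c(10,21.5);t=c(76,20.3); print(x0,"base left %.1f top %.1f"%(b[:,0].min(),b[:,1].min()),"cap left %.1f right %.1f top %.1f"%(t[:,0].min(),t[:,0].max(),t[:,1].min()))
print("meas base left 377.3 top 167.5; cap left 388-389.5 right 443 top 177.5")
for nm in("top","scene"):
    save(nm,nm+"5"); im=cv2.imread(f"pics/{nm}5.png"); h=cv2.cvtColor(im,cv2.COLOR_BGR2HSV)
    m=((h[...,1]>150)&((h[...,0]<8)|(h[...,0]>172))&(h[...,2]>60)).astype(np.uint8)
    k,l,s,c=cv2.connectedComponentsWithStats(m)
    for i in range(1,k):
        if s[i,4]>15: print(nm,s[i],c[i],infx(ray(nm,c[i],70)))
E
```

```text
-8 base left 373.2 top 163.1 cap left 387.9 right 439.7 top 176.7
-6 base left 375.3 top 163.1 cap left 390.4 right 442.3 top 176.7
-4 base left 377.3 top 163.1 cap left 393.0 right 444.8 top 176.7
-2 base left 379.4 top 163.1 cap left 395.5 right 447.4 top 176.7
0 base left 381.4 top 163.1 cap left 398.1 right 449.9 top 176.7
meas base left 377.3 top 167.5; cap left 388-389.5 right 443 top 177.5
top [461  93  18  16 209] [469.40669856 100.22966507] (np.float64(385.85130500490095), np.float64(-484.4457626869203))
top [284 182   5  10  34] [285.97058824 186.38235294] (np.float64(-3.8872731640464275), np.float64(-20.784989881934834))
top [313 206   7  27 116] [316.44827586 219.61206897] (np.float64(-75.73855480065953), np.float64(-129.81234085742176))
scene [310 200  18  23 156] [318.28205128 211.3974359 ] (np.float64(-85.01375249694982), np.float64(-124.01446089368741))
```

```bash
python3 -c "
from h import *
print(row(fx(21,-35,175),75.7))"
```

```text
[-0.1, 0.0, 0.1, -30.2, 102.5, -0.4]
```

Emit:
move_arm([
  [[0,0,0,-10,30,0,0],[0,0,0,-20,65,0,0],[0,0,0,-30,102,0,0],[0,0,0,-30,102,0,0],[0,0,0,-30,102,0,0],[0,0,0,-30,102,0,0],[0,0,0,-30,102,0,0]],
])

```text
clock: 9.68
tcp_pos: [579.2, 60.3, 175.4]
tool_rot: [-3.141, 0.0, 1.326]
force: [-0.4, 0.1, 0.0]
grip_width: 0.6
gripper_force: 0.0
```

```bash
python3 st.py; python3 - <<'E'
from h import *
save("wrist","w5"); a=cv2.imread("pics/w5.png")[110:230,220:410]
cv2.imwrite("pics/c5.png",cv2.resize(a,None,fx=4.2,fy=4.2,interpolation=cv2.INTER_CUBIC))
for nm,p in dict(stop_t=(22,10,54),stop_b=(22,10,10),jawA=(-21,22,54),home_capR=(21,-4,76),home_capL=(-21,-4,76),homebaseL=(-21.5,-4,10)).items(): print(nm,proj("wrist",[fx(*p)]))
E
```

```text
9.6833 [579.2  60.3 175.4] [ 19.6 -33.7] F fix -0.4099732502893674 0.0016830119662718662 0.04117732687463019
stop_t [[322.27376749 144.58691171]]
stop_b [[321.97454314 140.60541706]]
jawA [[269.32661918 129.51470179]]
home_capR [[321.05856679 165.53135721]]
home_capL [[266.13563406 165.36329067]]
homebaseL [[276.59358197 155.219628  ]]
```

View pics/c5.png

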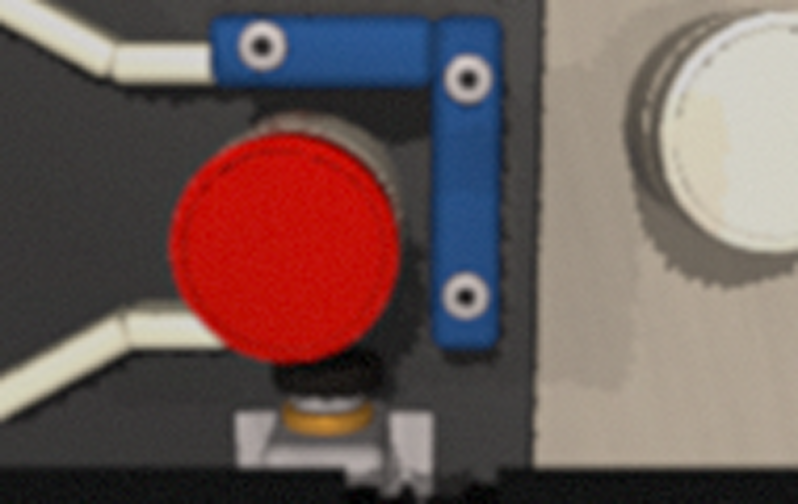

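There is a clear gap of about 6 mm between the jar (crop right edge 400) and the stop (432). The jar is caught on the corner of the black clamp pad at (330,370). It needs a push that also goes left.

```bash
python3 - <<'E'
from h import *
f=lambda u,v,z:np.round(infx(ray("wrist",(u/4.2+220,v/4.2+110),z)),1)
print("cap",f(285,247,76),f(171,247,76),f(400,247,76),"stop",f(432,200,54),"jaw",f(330,88,54),"rail",f(160,315,26),f(160,83,26),"pad",f(275,360,45),f(385,360,45),f(330,350,45))
print(row(fx(-60,-25,175),100.7),row(fx(-60,-25,46),100.7))
E
```

```text
cap [-4.4 -6.6] [-25.3  -6.7] [16.6 -6.5] stop [22.5 -0.7] jaw [ 2.7 20.9] rail [-37.4 -29.9] [-35.3  20.6] pad [-10.1 -35.4] [ 13.  -35.4] [  1.5 -33.2]
[0.0, 0.0, -24.7, 9.1, -79.7, 0.6] [0.0, 0.0, -24.7, 9.1, -79.7, 129.6]
```

```bash
sed -i 's/O=np.array.*/O=np.array([568.5,97.8])+0.5*np.array([.969,-.247])-1.2*np.array([.247,.969])/' h.py; python3 - <<'E'
from h import *
K,d,R,t=cam("wrist");o=observe();Rt=Ro.from_euler("xyz",o["tool_rot"]).as_matrix();C=-R.T@t
Rc=R@Rt; c=Rt.T@(C-o["tcp_pos"])
R2=Ro.from_euler("xyz",[-3.14,.001,1.324]).as_matrix(); Cw=np.array([535.2,101.4,45.3])+R2@c; Rn=Rc@R2.T
P=lambda X:cv2.projectPoints(np.array(X,float).reshape(-1,1,3),cv2.Rodrigues(Rn)[0],-Rn@Cw,K,d)[0][:,0]
print("ref plate corner",P([fx(-107,52,10),fx(48,52,10),fx(-21,22,54),fx(22,20,54)]))
th=np.linspace(0,np.pi,60)
for x0 in(-8,-5,-2,0):
    for z in(10,60): 
        a=P([fx(x0+21.5*np.cos(q),-5+21.5*np.sin(q),z) for q in th]); i=a[:,1].argmin(); print(x0,z,a[i],a[:,0].min(),a[:,0].max())
im=cv2.imread("pics/w3.png").astype(int).sum(2)
for y in(210,214,218): print(y,im[y,335:450:4])
E
```

```text
ref plate corner [[187.59271182 136.39946131]
 [465.8239816  136.9732162 ]
 [347.01444394 210.79323639]
 [442.54227835 215.24660566]]
-8 10 [362.29335983 198.54472548] 326.04510208209126 398.04859236834204
-8 60 [376.47950038 226.96437287] 327.8039892403331 423.4044351585369
-5 10 [367.45296467 198.55611129] 331.06878631986416 403.0635891482197
-5 60 [383.3940086  226.97582948] 334.4758622837133 430.062854761218
-2 10 [372.61130152 198.56748985] 336.0923881367984 408.0762756123286
-2 60 [390.30529665 226.9867166 ] 341.14739956326184 436.71567110997034
0 10 [376.04940532 198.57507136] 339.441333928674 411.4167061105893
0 60 [394.91083252 226.99365776] 345.5947253100631 441.14758671153396
210 [163 166 164 151 245 310 268 264 290 310 247 247 292 273 188 100  94  97
  97 104  97  96 108  89  92  87  93 170 225]
214 [156 162 173 358 369 367 318 299 330 326 346 349 342 327 318 291 139 158
 153 152 122  85  95  86 100  92  95 188 229]
218 [165 162 355 374 354 319 333 366 348 340 314 333 349 348 330 321 303 176
 154 160 122 103 101 100  98  90  89 197 225]
```

```bash
python3 - <<'E'
from h import *
print(row(fx(-43,-30,175),115.7),row(fx(-43,-30,46),115.7))
E
```

```text
[0.0, 0.0, -39.7, 2.8, -62.2, 0.6] [0.0, 0.0, -39.7, 2.8, -62.2, 129.6]
```

Emit:
move_arm([
  [[0,0,-7,1,-20,0,0],[0,0,-14,2,-40,0,0],[0,0,-21,2.8,-62,0,0],[0,0,-28,2.8,-62,20,0],[0,0,-35,2.8,-62,50,0],[0,0,-39.7,2.8,-62,80,0],[0,0,-39.7,2.8,-62,110,0],[0,0,-39.7,2.8,-62,129,0],[0,0,-39.7,2.8,-62,129,0],[0,0,-39.7,2.8,-62,129,0]],
])

```text
clock: 10.57
tcp_pos: [519.7, 77.5, 46.5]
tool_rot: [-3.14, -0.0, 2.018]
force: [0.1, 0.7, -0.4]
grip_width: 0.5
gripper_force: 0.0
```

```bash
python3 st.py;python3 -c "
from h import *
print(row(fx(-25,-15.2,46),115.7))"
```

```text
10.5667 [519.7  77.5  46.5] [-42.7 -30.6] F fix -0.08643967381778572 0.745810445773995 -0.41975046485470446
[-0.1, -0.0, -0.1, 0.4, 23.5, 0.4]
```

Emit:
move_arm([
  [[0,0,0,0,4,0.5,0],[0,0,0,0,8,0.5,0],[0,0,0,0,12,0.5,0],[0,0,0,0,14,0.5,0],[0,0,0,0,15,0.5,0],[0,0,0,0,16,0.5,0],[0,0,0,0,17,0.5,0],[0,0,0,0,18,0.5,0],[0,0,0,0,18,0.5,0]],
])

```text
clock: 11.32
tcp_pos: [536.4, 84.2, 46.0]
tool_rot: [-3.14, 0.0, 2.016]
force: [-4.0, -0.4, 4.0]
grip_width: 0.5
gripper_force: 2.4
```

```bash
python3 st.py
```

```text
11.3167 [536.4  84.2  46. ] [-28.3 -19.9] F fix -3.7553275198672056 -1.3291269943859096 4.00272987159966
```

Emit:
move_arm([
  [[0,0,0,0,1,0,0],[0,0,0,0,2,0,0],[0,0,0,0,3,0,0],[0,0,0,0,3,0,0]],
])

```text
clock: 11.65
tcp_pos: [536.6, 84.6, 45.9]
tool_rot: [-3.133, 0.0, 2.016]
force: [-12.7, -3.8, 13.1]
grip_width: 0.3
gripper_force: 7.6
```

```bash
python3 st.py
```

```text
11.65 [536.6  84.6  45.9] [-28.1 -19.4] F fix -11.355653017524643 -6.776219902940518 13.117766836187062
```

The upward force equals the horizontal force, so the tapered finger backs are bearing down on the cap rim and jamming the jar. I'll back off and push with the flat side (tool -x face) instead.

```bash
python3 - <<'E'
from h import *
o=observe();print(np.round(o["joint_positions"],2))
print(row(fx(-42,-31,46),115.7),row(fx(-52,-5,130),165.7),row(fx(-52,-5,49),165.7))
E
```

```text
[ 0.57  0.43 -0.91  1.89  0.4   1.02 -0.07]
[-0.5, 0.0, -0.2, -0.0, -18.1, 0.0] [-0.4, -0.2, -50.2, 26.3, -9.8, -84.1] [-0.4, -0.2, -50.2, 26.3, -9.1, -3.1]
```

Emit:
move_arm([
  [[0,0,0,0,-10,0,0],[0,0,0,0,-22,0,0],[0,0,0,0,-24,-30,0],[0,0,-7,5,-24,-60,0],[0,0,-14,12,-20,-70,0],[0,0,-21,20,-14,-70,0],[0,0,-28,26,-12,-70,0],[0,0,-35,26,-12,-70,0],[0,0,-42,26,-12,-70,0],[0,0,-50,26,-12,-70,0]],
])

```text
clock: 12.48
tcp_pos: [518.0, 104.7, 115.9]
tool_rot: [3.141, 0.001, 2.881]
force: [-0.4, -0.1, -0.0]
grip_width: 0.5
gripper_force: 0.0
```

```bash
python3 st.py; python3 - <<'E'
from h import *
print(row(fx(-54,-5,49),165.7))
save("wrist","w6")
im=cv2.imread("pics/w6.png"); h=cv2.cvtColor(im,cv2.COLOR_BGR2HSV)
m=((h[...,1]>150)&((h[...,0]<8)|(h[...,0]>172))&(h[...,2]>60)).astype(np.uint8)
k,l,s,c=cv2.connectedComponentsWithStats(m)
for i in range(1,k):
    if s[i,4]>100: print(s[i],c[i],infx(ray("wrist",c[i],76)))
E
```

```text
12.4833 [518.  104.7 115.9] [-51.2  -4.6] F fix -0.399279845051375 -0.2457424098111552 -0.029247537816684863
[0.1, 0.1, -0.6, 2.9, -0.5, 66.9]
[ 103  133   61  115 3417] [133.3713784  188.86391572] (np.float64(-75.51585385149227), np.float64(-115.06326589563649))
```

Emit:
move_arm([
  [[0,0,-0.6,3,0,25,0],[0,0,-0.6,3,0,50,0],[0,0,-0.6,3,0,67,0],[0,0,-0.6,3,0,67,0],[0,0,-0.6,0,0,67,0],[0,0,-0.6,-5,0,67,0],[0,0,-0.6,-9,0,67,0],[0,0,-0.6,-12,0,67,0],[0,0,-0.6,-12,0,67,0]],
])

```text
clock: 13.28
tcp_pos: [530.8, 100.8, 49.9]
tool_rot: [3.141, 0.002, 2.884]
force: [-0.3, 0.7, 0.0]
grip_width: 0.7
gripper_force: 0.0
```

```bash
python3 st.py
```

```text
13.2833 [530.8 100.8  49.9] [-37.7  -5.2] F fix -0.43588011095681134 0.6435281976436612 0.014063908622025612
```

Emit:
move_arm([
  [[0,0,0,-2,0,0,0],[0,0,0,-4,0,0,0],[0,0,0,-6,0,0,0],[0,0,0,-6,0,0,0]],
])

```text
clock: 13.62
tcp_pos: [535.3, 99.6, 49.0]
tool_rot: [3.141, 0.0, 2.885]
force: [-0.6, 1.1, 0.6]
grip_width: 0.6
gripper_force: 0.1
```

```bash
python3 st.py
```

```text
13.6167 [535.3  99.6  49. ] [-33.2  -5.3] F fix -0.8245469690728375 0.9382419356841357 0.5649673032732246
```

Emit:
move_arm([
  [[0,0,0,-1,0,0,0],[0,0,0,-2,0,0,0],[0,0,0,-3,0,0,0],[0,0,0,-3,0,0,0]],
])

```text
clock: 13.95
tcp_pos: [536.0, 99.5, 48.7]
tool_rot: [-3.14, -0.004, 2.886]
force: [-6.5, 1.5, 5.4]
grip_width: 0.8
gripper_force: 3.1
```

```bash
python3 st.py
```

```text
13.95 [536.   99.5  48.7] [-32.4  -5.2] F fix -6.702471386362758 -0.1800823329063006 5.441515445903679
```

Emit:
move_arm([
  [[0,0,0,8,0,0,0],[0,0,0,18,0,0,0],[0,0,0,18,0,-30,0],[0,0,0,10,0,-70,0],[0,0,0,-10,0,-105,0],[0,0,0,-45,0,-126,0],[0,0,0,-85,0,-126,0],[0,0,0,-115,0,-126,0],[0,0,0,-122,0,-126,0],[0,0,0,-122,0,-126,0]],
])

```text
clock: 14.78
tcp_pos: [657.0, 66.8, 174.1]
tool_rot: [3.141, -0.001, 2.883]
force: [-0.7, -0.0, -0.1]
grip_width: 0.2
gripper_force: 0.0
```

```bash
python3 st.py; python3 - <<'E'
from h import *
im=save("wrist","w7")
P=proj("wrist",[fx(0,-5,76),fx(22,5,54),fx(-13,-27,35),fx(0,22,54)]);print(P)
u,v=P[0].astype(int); u=np.clip(u-95,0,450);v=np.clip(v-60,0,280)
a=cv2.imread("pics/w7.png")[v:v+120,u:u+190];print(u,v)
cv2.imwrite("pics/c7.png",cv2.resize(a,None,fx=4.2,fy=4.2,interpolation=cv2.INTER_CUBIC))
E
```

```text
14.7833 [657.   66.8 174.1] [92.9 -7. ] F fix -0.7035457718303832 -0.18898239092814564 -0.059919104425380204
[[319.54083363  79.73129514]
 [332.34858337 111.70390445]
 [292.93558653  68.89288388]
 [354.10934418  82.5426408 ]]
224 19
```

View pics/c7.png

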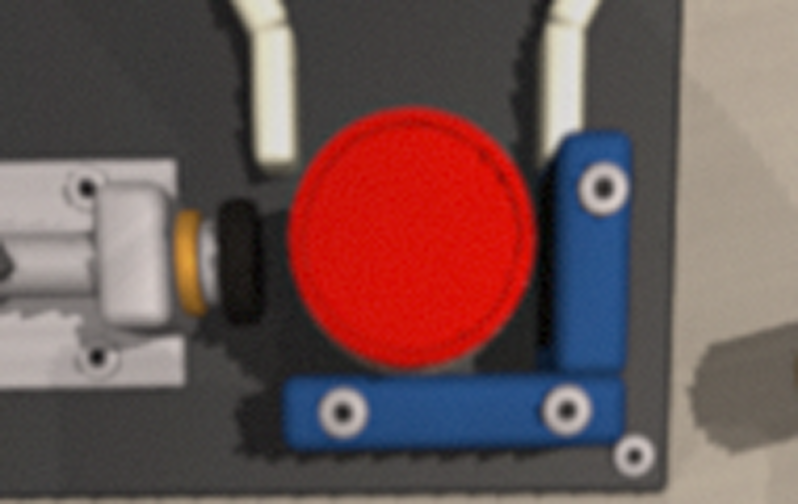

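The view shows the jar home against the blue stop: cap bottom edge 368, stop edge 377, and the difference is accounted for by the cap being narrower than the body. The pad is clear on the left. Now the lever.

```bash
cat >> h.py <<'E'
def lev(phi,s,r=85,z=45):
    th=np.radians(190+phi); t=np.array([-np.sin(th),np.cos(th)])
    p=np.array([0,-115])+r*np.array([np.cos(th),np.sin(th)])-s*t
    return fx(*p,z), 85.7+phi
E
python3 - <<'E'
from h import *
p,y=lev(0,31,z=170);print(p,y,row(p,y))
E
```

```text
[np.float64(457.84681771886596), np.float64(22.36282180772642), 170] 85.7 [-0.0, -0.1, 79.6, 179.3, -94.6, 4.5]
```

Emit:
move_arm([
  [[0,0,7,18,-10,4,0],[0,0,14,36,-20,4,0],[0,0,21,54,-30,4,0],[0,0,28,72,-40,4,0],[0,0,35,90,-50,4,0],[0,0,42,108,-60,4,0],[0,0,49,126,-70,4,0],[0,0,56,145,-80,4,0],[0,0,63,163,-90,4,0],[0,0,70,179,-94,4,0]],
])

```text
clock: 15.67
tcp_pos: [455.2, 22.1, 169.4]
tool_rot: [-3.139, 0.003, 1.657]
force: [0.1, -0.4, 0.1]
grip_width: 0.7
gripper_force: 0.0
```

```bash
python3 - <<'E'
from h import *
p,y=lev(0,31,z=45);print(row(p,y),observe()["tcp_pos"])
save("wrist","w8")
im=cv2.imread("pics/w8.png"); h=cv2.cvtColor(im,cv2.COLOR_BGR2HSV)
m=((h[...,1]>150)&((h[...,0]<8)|(h[...,0]>172))&(h[...,2]>60)).astype(np.uint8)
k,l,s,c=cv2.connectedComponentsWithStats(m)
for i in range(1,k):
    if s[i,4]>100: print(s[i],c[i],infx(ray("wrist",c[i],76)),infx(ray("wrist",c[i],53)))
for q,z in(("lever_grip",53),("lever_pivot",53)):
    for r in place_of("scene",q)[:1]: print(q,r["score"],infx(ray("scene",r["centre"],z)))
E
```

```text
[-0.2, 0.2, 9.2, 0.4, 3.0, 124.4] [455.20163695  22.08918076 169.37787279]
[ 447   95   63   62 2932] [478.2718281  125.04911323] (np.float64(-5.0540879679377335), np.float64(-6.518229543461791)) (np.float64(5.3202890956300255), np.float64(-3.703235207954696))
[290 218  42  25 252] [312.59920635 225.00793651] (np.float64(-94.09959485621485), np.float64(-117.75033225633142)) (np.float64(-92.18262955552053), np.float64(-125.50000004435269))
lever_grip 0.84 (np.float64(-70.9891850523714), np.float64(-127.117636517665))
lever_pivot 0.58 (np.float64(0.9036819688012727), np.float64(-120.79757102269657))
```

Emit:
move_arm([
  [[0,0,7,0,3,25,0],[0,0,9,0,3,55,0],[0,0,9,0,3,85,0],[0,0,9,0,3,110,0],[0,0,9,0,3,124,0],[0,0,9,0,3,124,0],[0,0,9,0,3,124,0]],
])

```text
clock: 16.4
tcp_pos: [461.5, 23.8, 46.4]
tool_rot: [-3.14, -0.002, 1.509]
force: [-0.4, -0.2, 0.2]
grip_width: 0.5
gripper_force: 0.0
```

```bash
python3 st.py; python3 - <<'E'
from h import *
for f,s in((0,20),(0,16),(7,14.5),(14,14),(21,14),(28,14),(35,14),(42,14),(49,14)): print(row(*lev(f,s)))
E
```

```text
16.4 [461.5  23.8  46.4] [-85.9 -96.9] F fix -0.36467291629127674 -0.2783500246197679 0.1968209031414086
[-0.1, -0.1, 0.8, -12.7, -3.7, 1.4]
[-0.1, -0.1, 0.8, -16.7, -3.7, 1.4]
[-0.1, -0.1, -6.2, -28.6, -5.0, 1.4]
[-0.1, -0.1, -13.2, -39.6, -4.9, 1.3]
[-0.1, -0.1, -20.2, -50.1, -3.6, 1.3]
[-0.1, -0.1, -27.2, -60.3, -0.9, 1.3]
[-0.1, -0.1, -34.2, -70.1, 2.9, 1.3]
[-0.1, -0.1, -41.2, -79.3, 7.9, 1.2]
[-0.0, -0.1, -48.2, -87.9, 14.0, 1.2]
```

Emit:
move_arm([
  [[0,0,0.8,-8,-3.7,1,0],[0,0,0.8,-13,-3.7,1,0],[0,0,-2,-19,-4,1,0],[0,0,-6,-28.6,-5,1,0],[0,0,-13,-39.6,-5,1,0],[0,0,-20,-50,-3.6,1,0],[0,0,-27,-60,-1,1,0],[0,0,-34,-70,3,1,0],[0,0,-41,-79,8,1,0],[0,0,-48,-88,14,1,0]],
])

```text
clock: 17.23
tcp_pos: [469.1, -63.2, 46.7]
tool_rot: [3.141, -0.004, 2.352]
force: [-4.1, 12.6, 3.6]
grip_width: 0.5
gripper_force: 5.2
```

```bash
python3 st.py; python3 - <<'E'
from h import *
for f,s in((49,14),(56,14),(63,14),(70,14),(77,14),(84,14),(87,14),(87,40)): print(f,row(*lev(f,s)))
for r in place_of("scene","lever_grip")[:1]:
    p=infx(ray("scene",r["centre"],53)); print(r["score"],np.degrees(np.arctan2(p[1]+115,p[0]))%360-190)
E
```

```text
17.2333 [469.1 -63.2  46.7] [ -57.1 -179.4] F fix -7.110043669018887 11.198282178359932 3.6244780718034
49 [0.0, -0.2, 0.0, -1.8, -0.4, 1.7]
56 [0.1, -0.2, -7.0, -12.2, -1.5, 1.6]
63 [0.1, -0.2, -14.0, -22.7, -1.3, 1.6]
70 [0.1, -0.2, -21.0, -33.1, 0.2, 1.6]
77 [0.1, -0.2, -28.0, -43.3, 2.9, 1.5]
84 [0.1, -0.2, -35.0, -53.0, 6.9, 1.5]
87 [0.1, -0.2, -38.0, -57.1, 9.0, 1.5]
87 [0.1, -0.2, -38.0, -36.6, -7.0, 1.5]
0.84 -0.31314916276861027
```

Emit:
move_arm([
  [[0,0,-7,-11,-1,0,0],[0,0,-14,-21.5,-1,0,0],[0,0,-21,-32,0.5,0,0],[0,0,-28,-42,3,0,0],[0,0,-33,-49,6,0,0],[0,0,-36,-53,8,0,0],[0,0,-38,-57,9,0,0],[0,0,-38,-57,9,0,0]],
])

```text
clock: 17.95
tcp_pos: [510.2, -100.1, 45.9]
tool_rot: [-3.14, -0.015, 3.008]
force: [-18.9, 4.1, 15.2]
grip_width: 0.8
gripper_force: 9.3
```

```bash
python3 st.py; python3 - <<'E'
from h import *
save("scene","s9");save("top","t9")
for n in("scene","top"):
  for r in place_of(n,"lever_grip")[:1]:
    p=infx(ray(n,r["centre"],53)); print(r["score"],np.degrees(np.arctan2(p[1]+115,p[0]))%360-190,p)
for f,s in((87,14),(88,18),(89,14),(91,12)): print(f,row(*lev(f,s)))
E
```

```text
17.95 [ 510.2 -100.1   45.9] [  -8.1 -205. ] F fix -19.327039763843164 -0.7305580597546775 15.22688973645297
0.47 85.27653782097269 (np.float64(7.421052876384934), np.float64(-195.35425903418326))
0.43 86.45232482705467 (np.float64(8.18854090933359), np.float64(-187.4055030819275))
87 [-0.2, -0.8, -0.4, -5.0, 3.4, 0.9]
88 [-0.1, -0.8, -1.4, -2.5, 3.0, 0.9]
89 [-0.1, -0.8, -2.4, -8.0, 3.0, 0.9]
91 [-0.1, -0.8, -4.4, -12.9, 2.8, 0.8]
```

Emit:
move_arm([
  [[0,0,0,4,0,0,0],[0,0,0,15,0,0,0],[0,0,0,30,0,0,0],[0,0,0,45,0,-20,0],[0,0,0,50,0,-60,0],[0,0,0,50,0,-100,0],[0,0,0,50,0,-130,0],[0,0,0,50,0,-130,0],[0,0,0,50,0,-130,0]],
])

```text
clock: 18.9
tcp_pos: [468.1, -95.8, 178.3]
tool_rot: [-3.135, 0.004, 3.005]
force: [-1.0, 0.3, 0.4]
grip_width: 0.2
gripper_force: 0.0
```

```bash
python3 st.py; python3 - <<'E'
from h import *
save("scene","s10");save("top","t10")
a=cv2.resize(cv2.imread("pics/s10.png")[170:250,230:360],None,fx=4,fy=4,interpolation=cv2.INTER_CUBIC)
b=cv2.resize(cv2.imread("pics/t10.png")[140:210,230:360],None,fx=4,fy=4,interpolation=cv2.INTER_CUBIC)
cv2.imwrite("pics/c10.png",cv2.vconcat([a,b]))
for n in("scene","top"):
  for r in place_of(n,"lever_grip")[:1]:
    p=infx(ray(n,r["centre"],53)); print(r["score"],np.degrees(np.arctan2(p[1]+115,p[0]))%360-190,p)
E
```

```text
18.9 [468.1 -95.8 178.3] [ -49.9 -211.2] F fix -1.0462363097626521 0.06416518718078895 0.3547767733742988
0.8 87.31803722402577 (np.float64(10.004097073082463), np.float64(-192.8996095446139))
0.52 78.82097420067299 (np.float64(-8.813734856813227), np.float64(-543.2506185496517))
```

View pics/c10.png

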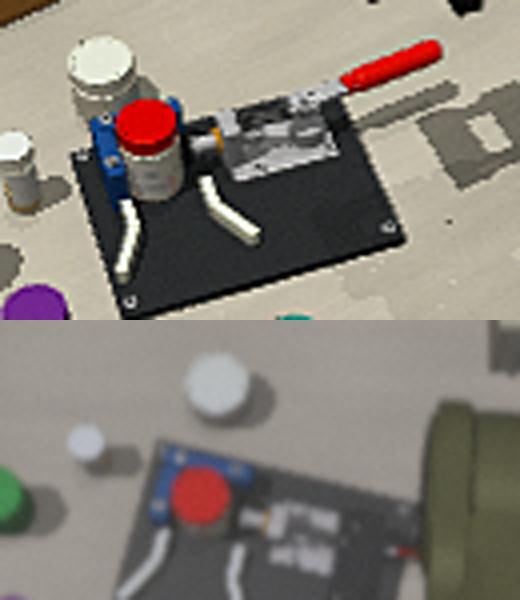

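The lever is locked (grip at about (390,65), 87° by measurement), the pad presses the jar against the jaw, and the jar is upright and touching the stop. I'll run one numeric check, then hand in.

```bash
python3 - <<'E'
from h import *
for n,f in(("top","t10"),("scene","s10")):
    h=cv2.cvtColor(cv2.imread(f"pics/{f}.png"),cv2.COLOR_BGR2HSV)
    m=((h[...,1]>120)&((h[...,0]<8)|(h[...,0]>172))&(h[...,2]>60)).astype(np.uint8)
    k,l,s,c=cv2.connectedComponentsWithStats(m)
    for i in range(1,k):
        p=infx(ray(n,c[i],72))
        if s[i,4]>30 and abs(p[0])<40 and abs(p[1])<40: print(n,p)
    if n=="top": print([infx(ray(n,r["centre"],32)) for r in place_of(n,"stop_face")[:1]])
print(close_job())
E
```

```text
top (np.float64(-1.1608419704492317), np.float64(0.21994814371185845))
[(np.float64(7.362827899726716), np.float64(2.0265127200956243))]
scene (np.float64(-4.478109761769735), np.float64(1.2543060426794044))
the job is handed in; nothing more can be done
None
```

The jar is against the back stop, the lever is locked at about 87°, and the job was handed in at about 19 s; no verdict came back. The jar's first pushes jammed about 5 mm short, so I re-pushed it. My last along-channel readings were 1.2 mm short (top camera) and 4.5 mm short (scene camera); the limit is 4 mm, so home is likely but not certain.

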